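# Pack the drying shelf level

### The arm

A 6-joint arm with a two-finger parallel gripper is mounted at the origin on the work surface; the furniture and walls round the work are solid. World frame = base frame: x ahead of the robot, y to its left, z up, the work surface at z = 0. Lengths are in m, angles in rad, forces in N, time in s.
With the tool pointing down it reaches from about 0.25 to 0.775 m from the base axis. Payload 4 kg.
Tool frame: the origin (TCP) lies midway between the tips of the shut fingers; the grasp point (between the pads) lies 19 mm behind it; z points along the fingers, y is the direction in which the jaws open and shut (so a half turn about z gives the same grasp; the last joint's range is limited). The gripper opens to 94 mm and grips with 3 to 60 N. Pads are 16 mm wide; open, the fingers measure 119 mm over their backs; the gripper's body (75 mm by 177 mm) begins 78 mm behind the grasp point.
Start: joints at [1.123, 0.087, 1.371, -0, 1.684, -0.103], TCP at [0.186, 0.518, 0.206] pointing down, gripper open.
Joint ranges: [-3.1, 3.1], [-0.76, 2.03], [0.27, 2.55], [-1.08, 4.22], [0.17, 2.65], [-2.57, 2.57]. Speed limits (rad/s): [2.79, 2.79, 3.14, 3.14, 3.14, 3.14].

### API

Orientations are given as [roll, pitch, yaw] about the fixed x, y, z axes, in that order (R = Rz(yaw) Ry(pitch) Rx(roll)).
In Python, from bench import robot gives the robot as it stands.
- The arm moves only by the tool carry_out, never from a script. Its argument "deltas" is text: rows parted by semicolons, each of 7 numbers parted by spaces: the shift along the tool's x, y, z in mm, then the turn, a rotation vector about the tool's x, y, z in rad, then the closure, from 0 (fully open) to 1 (shut). A call has exactly 8 rows; each row is the pose to reach, as a shift and turn from the pose commanded when the call began, along the tool's axes at that moment; what a row does not reach only later rows make up. A row lasts 1/12 s, in which the tool goes at most 41.7 mm and 7.16 degrees, less where a joint would pass 70% of its speed; a pose out of reach is approached as far as the arm can. A call with a gripper value outside its range is refused whole. The fingers move at their own pace and stop on an object; the grip force is fixed at half the most. Time passes only in rows, so rows that repeat a pose let the fingers close, or fill a call up. It gives the time, the measured TCP pose, the force and the opening at its end, in the units of the state.
- robot.get_obs(): the state, without advancing time (a new reading comes with each control period).
- robot.snapshot(name): name is "side" or "top"; returns a dict with "pixels" (480x640x3 uint8, red, green, blue), "range_z" (480x640 float32, m along the optical axis (not along the pixel's ray), 0 where there is no reading), "camera_matrix" (3x3 intrinsics, pixels), "k1" (the pictures are not rectified: a ray, as slopes to the right and down, at radius r is drawn at 1 + k1 r^2 times it, then the intrinsics apply), "rvec" (rotation vector, rad) and "tvec" (3), from world to camera coordinates, as OpenCV has them. Camera axes: x right, y down, z forward; pixel columns grow to the right and rows downward; lengths in m; the calibration is good to about 2 mm. A picture is of the moment at which its call begins.
- robot.close_job(): hands the job in, once; it reports no verdict.
Trained networks look in a picture, given as the dict that the camera call returned (one of the last four; its "shot" number tells which), for a name from the list of things; names that differ only in an ending like _2 or _b are one class to them, and where a whole thing is asked for, a point or a joint stands for the part that bears it (a point fixed in the world has none). Each returns a list of dicts, best first, with "p" (0 to 1); they miss things now and then, are a little off and sometimes report something else, mostly with a low value. They report only what shows in the picture. A call takes as long as a camera call.
- robot.look_for(picture, thing): "at" ([x, y, z] in m, in the coordinates of the camera as it stood for that picture, good to about 4 mm: the middle of the surface that is visible of it).
- robot.place_of(picture, thing): "at" ([x, y, z] in m, in the coordinates of the camera as it stood for that picture, good to about 4 mm: a listed point, or the origin of a listed thing).
The state is a dict: "time": time; "joint_positions": joint angles; "qvel": joint speeds; "joint_torque": joint torques, N m; "tool_pos": TCP position; "ee_rot": TCP orientation; "wrist_force": force on the tool from outside, world axes, zero at the start; "wrist_torque": the same for the moment, N m; "width": finger opening in m.
Only numpy, scipy, OpenCV 4.12 (cv2) and the standard library are available. Lean on these libraries where they do the work, as an engineer would, in place of code of your own. Each camera call takes 0.05 s, during which the arm holds its last target.

### The job

The hinged drying shelf has to lie level. Of the three wooden packing blocks in front of it, find the one whose height holds it level; without lifting that block, slide it straight back across the bench until it meets the shelf's back bar, then swing the raised shelf down, without slamming it, until it rests on the block. Leave the other two blocks where they are.

Things in the scene. Friction and masses are not known exactly. Their poses are not given: they have to be found in the camera images.
- shelf_base: fixed dark steel back bar of the drying shelf, at the far edge of the bench: 32 mm deep (x), 280 mm long (y), 20 mm high, a hinge cheek at each end. Origin on the bench top under the middle of the hinge line; x points away from the robot (the way the block is slid), y left along the bar, z up. The bar's front face is at x = -20 mm. The hinge line runs along y at x = 0, z = 37 mm.
- drying_shelf (a joint): hinge angle of the shelf, rad: 0 = level (its underside then 34 mm, its top 40 mm above the bench), 1.57 = upright (it starts raised), negative = front edge drooping; range -0.45 to 2.1. The hinge is stiff: the shelf stays where it is left; it takes 1 to 4 N at its front edge to swing it down.
- shelf_edge (a point): middle of the front edge of the shelf, on its top face (turned away from the robot while upright), 72 mm from the hinge line. The shelf is an aluminium sheet 6 mm thick, 250 mm long (y). A grey test panel 3 mm thick with two clips is fixed on top, 11 to 45 mm from the hinge line; from there to the front edge the top is bare but for a lip 6 mm high at each end.
- packer_a_center (a point): the lowest wooden packing block, 30 mm (its x) by 64 mm (its y) by 24 mm tall; loose, about 150 g, standing on the bench in front of the shelf; this point is its centre, 12 mm above its underside. Its x axis points roughly away from the robot, towards the back bar.
- packer_b_center (a point): the middle wooden packing block, 30 mm (its x) by 64 mm (its y) by 34 mm tall; loose, about 150 g, standing on the bench in front of the shelf; this point is its centre, 17 mm above its underside. Its x axis points roughly away from the robot, towards the back bar.
- packer_c_center (a point): the tallest wooden packing block, 30 mm (its x) by 64 mm (its y) by 44 mm tall; loose, about 150 g, standing on the bench in front of the shelf; this point is its centre, 22 mm above its underside. Its x axis points roughly away from the robot, towards the back bar.

How it is judged:
On the way:
1. the block of the right height stands against the back bar while the shelf is still raised (x of packer_b_center in the frame of shelf_base between -0.045 and -0.029 m and y of packer_b_center in the frame of shelf_base between -0.115 and 0.115 m and angle between the x axis of packer_b_center and the x axis of shelf_base, either way round below 0.2 rad and angle between packer_b_center's own z axis and vertical below 0.1 rad and value of joint drying_shelf above 0.6 rad), for 0.2 s.
At the end, for the whole second after the job is handed in: The 34 mm block stands upright and square (within 0.2 rad) against the back bar, its centre 29 to 45 mm in front of the hinge line and within 115 mm of mid-length; the shelf lies on it, level within 0.05 rad and at rest; the other two blocks are within 30 mm of where they started (x of packer_b_center in the frame of shelf_base between -0.045 and -0.029 m and y of packer_b_center in the frame of shelf_base between -0.115 and 0.115 m and angle between the x axis of packer_b_center and the x axis of shelf_base, either way round below 0.2 rad and angle between packer_b_center's own z axis and vertical below 0.1 rad and value of joint drying_shelf between -0.05 and 0.05 rad and velocity of joint drying_shelf between -0.05 and 0.05 rad/s and distance of each of packer_a_center, packer_c_center from where it was at the start of the episode below 0.03 m); the robot touches nothing.
It fails at once if the block of the right height is lifted more than 15 mm off the bench (height (world z) of packer_b_center above 0.032 m).
It fails at once if the shelf is slammed down (faster than 4 rad/s) (velocity of joint drying_shelf below -4 rad/s).
It also fails if it takes over 48 s, if anything falls off the work surface, if the arm or the gripper's body presses on something with over 40 N, if the wrist force passes 120 N, or if a joint passes its speed limit or range.

## Working session

There is one attempt and no reset: what is moved stays moved. The work goes in short steps, Python scripts to look and compute and a tool call to move; the robot and the scene stay as the last step left them, time stands still between calls to the robot, and variables do not carry over. Pictures are saved under pics/ and viewed, and the job is handed in when it is done.

Besides the shell and the picture viewer there is one more tool, called after "Emit:" as name(argument=value, ...), one argument or row to a line, values as JSON. carry_out: Moves the arm, as the interface text tells. Its arguments: {"type":"object","properties":{"deltas":{"type":"string"}},"required":["deltas"]}

```bash
ls; mkdir -p pics; cat > h.py <<'E'
import numpy as np, cv2
from bench import robot
def cam2w(s,p):
    R=cv2.Rodrigues(np.array(s["rvec"],float))[0]
    return R.T@(np.array(p,float)-np.array(s["tvec"],float).ravel())
def w2px(s,P):
    R=cv2.Rodrigues(np.array(s["rvec"],float))[0]
    c=R@np.array(P,float)+np.array(s["tvec"],float).ravel()
    x,y=c[0]/c[2],c[1]/c[2]; f=1+s["k1"]*(x*x+y*y); K=np.array(s["camera_matrix"])
    return K[0,0]*x*f+K[0,2],K[1,1]*y*f+K[1,2]
def cloud(s):
    K=np.array(s["camera_matrix"]);h,w=s["range_z"].shape
    u,v=np.meshgrid(np.arange(w),np.arange(h))
    pts=np.stack([u,v],-1).reshape(-1,1,2).astype(float)
    n=cv2.undistortPoints(pts,K,np.zeros(4)).reshape(-1,2)
    d=n.copy()
    for _ in range(10):
        r2=(d**2).sum(1,keepdims=True); d=n/(1+s["k1"]*r2)
    z=s["range_z"].reshape(-1,1)
    c=np.hstack([d*z,z]);R=cv2.Rodrigues(np.array(s["rvec"],float))[0]
    P=(c-np.array(s["tvec"],float).ravel())@R
    P[z[:,0]==0]=np.nan
    return P.reshape(h,w,3)
def save(s,n): cv2.imwrite("pics/"+n,cv2.cvtColor(s["pixels"],cv2.COLOR_RGB2BGR))
E
python3 - <<'E'
from h import *
print(robot.get_obs())
for n in("top","side"):
    s=robot.snapshot(n);save(s,n+"0.png")
    np.savez(n+"0.npz",**{k:v for k,v in s.items()})
    print(n,cam2w(s,[0,0,0]))
    for t in("shelf_base","drying_shelf","packer_b_center","shelf_edge"):
        print(t,"place",[(np.round(cam2w(s,d["at"]),3),round(d["p"],2)) for d in robot.place_of(s,t)][:4])
        print(t,"look",[(np.round(cam2w(s,d["at"]),3),round(d["p"],2)) for d in robot.look_for(s,t)][:4])
E
```

```text
pics
{'time': 0.0, 'joint_positions': array([ 1.12289506e+00,  8.79302589e-02,  1.37224237e+00, -4.05397256e-06,
        1.68361195e+00, -1.03120466e-01]), 'qvel': array([-0.00026705, -0.00183835,  0.00035904,  0.00168152, -0.00246783,
       -0.00016411]), 'joint_torque': array([ 1.06619533e-03, -3.40179420e+01, -3.02431297e+01,  7.19573814e-02,
        3.27373808e-02, -1.61691632e-04]), 'tool_pos': array([0.18566987, 0.51712457, 0.20432375]), 'ee_rot': array([-3.13941196e+00, -2.21624165e-04,  2.79681115e+00]), 'wrist_force': array([ 0.09870827, -1.61889532,  1.1451471 ]), 'wrist_torque': array([ 0.02729034, -0.01240444,  0.00987557]), 'width': 0.09395893857556543}
top [0.39098331 0.07423548 1.12122419]
shelf_base place [(array([ 0.548,  0.128, -0.   ]), 0.56)]
shelf_base look [(array([0.542, 0.128, 0.043]), 0.88)]Traceback (most recent call last):
  File "<stdin>", line 8, in <module>
ValueError: it knows: packer_a_center, packer_b_center, packer_c_center, shelf_base, shelf_edge
```

```bash
python3 - <<'E'
from h import *
for n in("top","side"):
    s=robot.snapshot(n);save(s,n+"0.png")
    np.savez(n+"0.npz",**{k:v for k,v in s.items()})
    print(n,cam2w(s,[0,0,0]))
    for t in("shelf_base","packer_a_center","packer_b_center","packer_c_center","shelf_edge"):
      for f in ("place_of","look_for"):
        try: print(t,f,[(np.round(cam2w(s,d["at"]),3),round(d["p"],2)) for d in getattr(robot,f)(s,t)][:4])
        except Exception as e: print(t,f,e)
E
```

```text
top [0.39098331 0.07423548 1.12122419]
shelf_base place_of [(array([ 0.552,  0.129, -0.004]), 0.66)]
shelf_base look_for [(array([0.546, 0.128, 0.039]), 0.67)]
packer_a_center place_of [(array([0.425, 0.183, 0.008]), 0.79)]
packer_a_center look_for [(array([0.427, 0.185, 0.024]), 0.7)]
packer_b_center place_of []
packer_b_center look_for [(array([0.449, 0.094, 0.031]), 0.62)]
packer_c_center place_of [(array([0.471, 0.007, 0.019]), 0.89)]
packer_c_center look_for [(array([0.471, 0.005, 0.043]), 0.6)]
shelf_edge place_of [(array([0.559, 0.128, 0.103]), 0.92)]
shelf_edge look_for [(array([0.549, 0.126, 0.079]), 0.59)]
side [0.3822777  0.74855932 0.5098036 ]
shelf_base place_of [(array([ 0.551,  0.127, -0.003]), 0.89), (array([0.562, 0.129, 0.106]), 0.22)]
shelf_base look_for [(array([0.529, 0.186, 0.03 ]), 0.59)]
packer_a_center place_of [(array([0.429, 0.184, 0.01 ]), 0.81), (array([0.476, 0.007, 0.02 ]), 0.49)]
packer_a_center look_for [(array([0.429, 0.197, 0.023]), 0.75), (array([0.449, 0.111, 0.033]), 0.29)]
packer_b_center place_of [(array([0.448, 0.092, 0.015]), 0.81)]
packer_b_center look_for [(array([0.443, 0.114, 0.034]), 0.9)]
packer_c_center place_of [(array([0.476, 0.009, 0.02 ]), 0.87)]
packer_c_center look_for [(array([0.477, 0.031, 0.041]), 0.95)]
shelf_edge place_of [(array([0.559, 0.129, 0.108]), 0.73)]
shelf_edge look_for [(array([0.539, 0.19 , 0.081]), 0.6)]
```

```bash
sleep 1
```

```text
(no output)
```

View pics/top0.png

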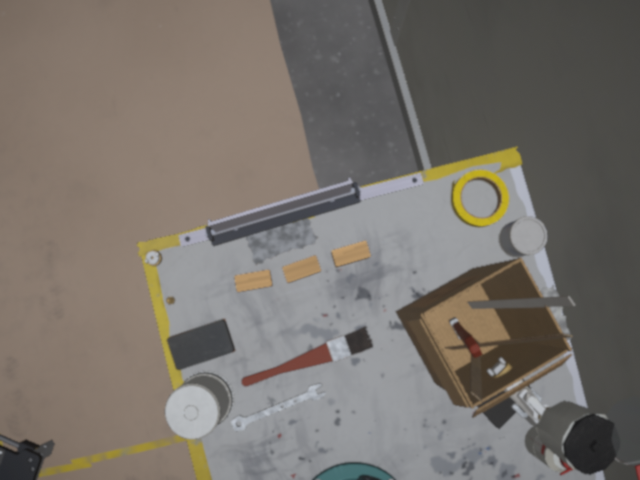

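View pics/side0.png

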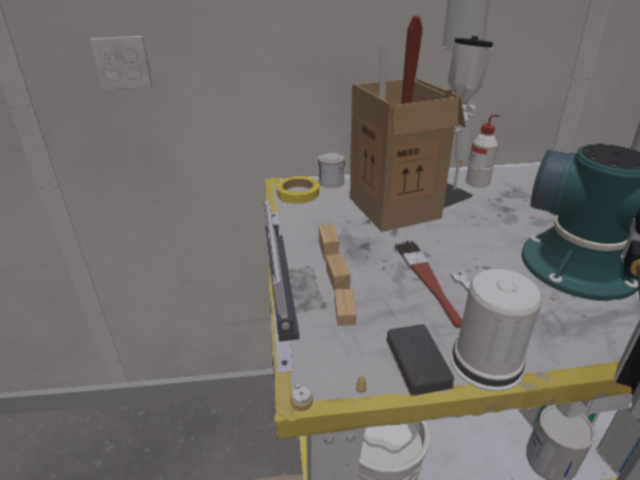

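Top view: the shelf and bar run from (210,240) to (358,190). The blocks are at (253,281), (301,269) and (351,253); the networks call these a, b, c. Next I measure heights and yaw from the depth.

```bash
python3 - <<'E'
from h import *
for n in("top","side"):
    s=dict(np.load(n+"0.npz"));s["k1"]=float(s["k1"]);P=cloud(s)
    X,Y,Z=P[...,0],P[...,1],P[...,2]
    print(n)
    bench=(X>.3)&(X<.4)&(Y>0)&(Y<.2); print("bench z",np.nanmedian(Z[bench]))
    for nm,c,h in(("a",(.427,.184),.024),("b",(.448,.093),.034),("c",(.474,.007),.044)):
        m=(np.hypot(X-c[0],Y-c[1])<.045)&(Z>h-.006)&(Z<h+.008)
        p=P[m];r=cv2.minAreaRect((p[:,:2]*1000).astype(np.float32))
        print(nm,len(p),np.median(p[:,2]),r)
    m=(X>.48)&(X<.62)&(Y>-.05)&(Y<.31)&(Z>.01)
    p=P[m]
    for lo,hi in((.01,.025),(.025,.045),(.045,.075),(.075,.095),(.095,.12),(.12,.2)):
        q=p[(p[:,2]>lo)&(p[:,2]<hi)]
        if len(q)>20: print(lo,hi,len(q),q.mean(0).round(4),cv2.minAreaRect((q[:,:2]*1000).astype(np.float32)))
E
python3 - <<'E'
import cv2
a=cv2.imread('pics/top0.png')[160:320,180:400];cv2.imwrite('pics/topc.png',cv2.resize(a,None,fx=3.6,fy=3.6,interpolation=cv2.INTER_CUBIC))
E
```

```text
top
bench z -4.0109702305932395e-05
a 606 0.023007257136678765 ((425.86968994140625, 182.61257934570312), (30.046476364135742, 64.1952896118164), 10.433280944824219)
b 616 0.032968028982027976 ((446.94122314453125, 96.0809326171875), (30.142799377441406, 63.78240966796875), 19.785743713378906)
c 615 0.04302387174141076 ((474.09405517578125, 9.114948272705078), (30.151338577270508, 63.9841194152832), 16.594860076904297)
0.01 0.025 1537 [0.5365 0.1268 0.0187] ((541.805908203125, 134.50218200683594), (32.65987014770508, 292.9922790527344), 16.75354766845703)
0.025 0.045 637 [0.5316 0.098  0.0402] ((519.4569702148438, 126.41032409667969), (121.27935791015625, 281.14776611328125), 8.935744285583496)
0.045 0.075 648 [0.5437 0.1282 0.0584] ((503.023681640625, 117.61257934570312), (116.20703125, 276.5247802734375), 16.512304306030273)
0.075 0.095 398 [0.5484 0.1309 0.0854] ((552.4971923828125, 131.28240966796875), (12.081271171569824, 249.85447692871094), 17.010189056396484)
0.095 0.12 783 [0.5518 0.1314 0.1056] ((554.6223754882812, 131.6205596923828), (12.555497169494629, 249.78228759765625
[... 454 characters left out ...]
5 1056 [0.5348 0.1458 0.0192] ((511.5104675292969, 119.32514953613281), (105.34025573730469, 279.8424377441406), 17.115434646606445)
0.025 0.045 527 [0.5203 0.1384 0.0384] ((502.7262268066406, 117.38960266113281), (124.02850341796875, 280.7689514160156), 17.163898468017578)
0.045 0.075 267 [0.5328 0.1936 0.0577] ((507.70489501953125, 116.28434753417969), (114.05252075195312, 278.6569519042969), 17.197296142578125)
0.075 0.095 180 [0.5444 0.1713 0.0836] ((555.1956176757812, 132.7777099609375), (12.268980979919434, 248.3790740966797), 17.285465240478516)
0.095 0.12 384 [0.5466 0.1587 0.1067] ((556.4703369140625, 132.20787048339844), (11.660255432128906, 251.20318603515625), 17.329286575317383)
```

View pics/topc.png

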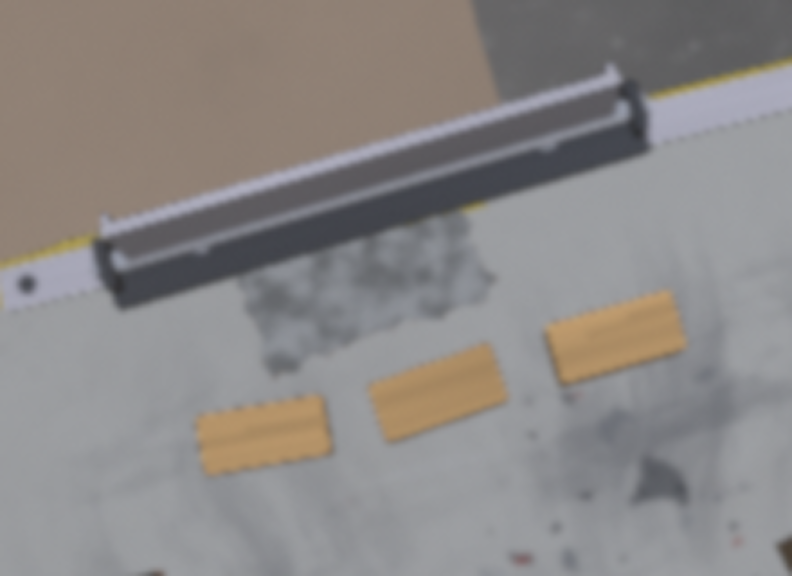

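```bash
cat >> h.py <<'E'
YAW=np.radians(17.1)
E
python3 - <<'E'
from h import *
for n in("top","side"):
    s=dict(np.load(n+"0.npz"));s["k1"]=float(s["k1"]);P=cloud(s)
    X,Y,Z=P[...,0],P[...,1],P[...,2]
    print(n)
    e=np.array([np.cos(YAW),np.sin(YAW)]);f=np.array([-np.sin(YAW),np.cos(YAW)])
    q=P.reshape(-1,3);q=q[np.isfinite(q[:,0])]
    u=q[:,:2]@e; v=q[:,:2]@f
    o=np.array([.548,.132])
    u=(u-o@e)*1000;v=(v-o@f)*1000;z=q[:,2]*1000
    m=(z>17)&(z<22)&(abs(v)<125)&(abs(u)<45)
    print("bar top u",np.percentile(u[m],[0,2,10,50,90,98,100]).round(1),"z",np.median(z[m]))
    for lo in range(-120,120,60):
        k=m&(v>lo)&(v<lo+60);print(lo,np.percentile(u[k],[0,2,5]).round(1))
    for lo,hi in((30,45),(45,60),(60,75),(75,90),(90,105),(105,112),(112,125)):
        k=(z>lo)&(z<hi)&(abs(v)<150)&(abs(u)<45)
        if k.sum()>5: print("shelf",lo,k.sum(),np.percentile(u[k],[1,10,50,90,99]).round(1),np.percentile(v[k],[0,1,99,100]).round(1),z[k].max())
    kk=(X>.1)&(X<.5)&(Y>0)&(Y<.5)
    for x0 in np.arange(.1,.6,.1): print(x0.round(1),[round(float(np.nanmax(np.where((X>=x0)&(X<x0+.1)&(Y>=y0)&(Y<y0+.1),Z,-1))),2) for y0 in np.arange(-.3,.6,.1)])
E
```

```text
top
bar top u [-21.3 -20.4 -18.9 -12.   -5.1  -3.7  -3.1] z 19.269578459080982
-120 [-21.3 -20.7 -20. ]
-60 [-21.1 -20.5 -19.9]
0 [-20.7 -20.2 -19.6]
60 [-20.9 -20.  -19.5]
shelf 30 476 [-13.2  -5.9  -3.9  -0.1  10.5] [-143.1 -141.6  139.6  140.8] 44.99562783128366
shelf 45 337 [-11.3  -3.3  -2.2  -0.7   9.5] [-139.2 -138.7  136.7  137.2] 59.98749673952565
shelf 60 287 [-2.5 -2.  -1.2 -0.5 -0.2] [-126.7 -124.   119.7  122.5] 74.87981666613184
shelf 75 290 [-1.3 -0.8 -0.2  0.5  1.1] [-125.7 -122.3  120.4  122.9] 89.95580444315617
shelf 90 364 [-0.4  0.2  1.   5.2 11. ] [-126.9 -125.9  120.7  122.3] 104.97117766723875
shelf 105 523 [0.7 1.5 3.9 6.5 7.8] [-127.2 -124.7  120.4  122.6] 111.89389002549125
0.1 [0.47, 0.01, 0.16, 0.16, 0.01, 0.15, 0.14, 0.36, -0.8]
0.2 [0.47, 0.29, 0.24, 0.02, 0.02, 0.15, 0.14, 0.32, -0.8]
0.3 [0.34, 0.42, 0.27, 0.02, 0.01, 0.03, 0.03, -1.0, -0.8]
0.4 [0.28, 0.27, 0.05, 0.05, 0.04, 0.05, 0.02, -0.0, -0.8]
0.5 [0.08, 0.03, 0.05, 0.11, 0.11, 0.11, 0.01, -1.0, -0.8]
side
bar top u [-18.7 -18.1 -16.8 -10.2  11.8  13.2  13.6] z 19.67462345740231
-120 [-18.2 -17.8
[... 203 characters left out ...]
 13.8] [-142.4 -140.4  136.1  136.2] 59.83970464439995
shelf 60 118 [ 0.1  0.5  8.3 11.4 12.2] [-126.2 -125.7  122.2  122.5] 74.85212143453863
shelf 75 152 [ 1.1  1.9  8.8 11.5 13.1] [-125.2 -125.   121.9  122.8] 89.98450002257763
shelf 90 99 [ 2.1  2.5  8.9 12.9 14.3] [-127.9 -125.8  122.7  123.3] 104.95156423479654
shelf 105 313 [ 3.   3.7  6.2  8.6 10.1] [-126.6 -123.   120.9  122.1] 110.88320107717452
0.1 [0.35, 0.0, 0.2, 0.18, 0.0, 0.14, 0.14, 0.35, -1.0]
0.2 [0.36, 0.28, 0.22, 0.02, 0.01, 0.14, 0.14, 0.33, 0.32]
0.3 [0.34, 0.41, 0.27, 0.02, 0.0, 0.02, 0.03, -1.0, -1.0]
0.4 [0.27, 0.27, 0.05, 0.05, 0.04, 0.05, 0.02, -0.04, -1.0]
0.5 [0.07, 0.02, 0.05, 0.11, 0.11, 0.11, 0.01, -1.0, -1.0]
```

```bash
python3 - <<'E'
from h import *
for n in("top","side"):
    s=dict(np.load(n+"0.npz"));s["k1"]=float(s["k1"]);P=cloud(s).reshape(-1,3)
    P=P[np.isfinite(P[:,0])]
    P=P[(P[:,0]>.15)&(P[:,0]<.6)&(P[:,1]<.15)&(P[:,1]>-.4)]
    for lo,hi in((.06,.2),(.2,.3),(.3,.5)):
        k=P[(P[:,2]>lo)&(P[:,2]<hi)]
        print(n,lo)
        for x0 in np.arange(.15,.6,.05):
            j=k[(k[:,0]>=x0)&(k[:,0]<x0+.05)]
            if len(j)>3: print("  x",x0.round(2),"ymax",np.percentile(j[:,1],99).round(3))
O=np.array([.5487,.1305]);e=np.array([np.cos(YAW),np.sin(YAW)]);f=np.array([-e[1],e[0]])
for nm,c in(("b",(.4481,.0961)),("a",(.427,.1826)),("c",(.4752,.0092))):
    d=np.array(c)-O;print(nm,d@e,d@f)
for u,v in((-150,-8),(-60,-8),(30,0)): print(u,v,O+u/1000*e+v/1000*f)
E
```

```text
top 0.06
  x 0.15 ymax -0.275
  x 0.2 ymax -0.141
  x 0.25 ymax -0.116
  x 0.3 ymax -0.089
  x 0.35 ymax -0.073
  x 0.4 ymax -0.126
  x 0.45 ymax -0.216
  x 0.5 ymax 0.147
  x 0.55 ymax 0.131
top 0.2
  x 0.15 ymax -0.242
  x 0.2 ymax -0.128
  x 0.25 ymax -0.101
  x 0.3 ymax -0.073
  x 0.35 ymax -0.066
  x 0.4 ymax -0.124
  x 0.45 ymax -0.215
  x 0.5 ymax -0.348
  x 0.55 ymax -0.335
top 0.3
  x 0.15 ymax -0.244
  x 0.2 ymax -0.242
  x 0.25 ymax -0.324
  x 0.3 ymax -0.104
  x 0.35 ymax -0.116
  x 0.4 ymax -0.375
  x 0.45 ymax -0.362
  x 0.5 ymax -0.348
  x 0.55 ymax -0.335
side 0.06
  x 0.15 ymax -0.278
  x 0.2 ymax -0.141
  x 0.25 ymax -0.114
  x 0.3 ymax -0.086
  x 0.35 ymax -0.072
  x 0.4 ymax -0.117
  x 0.45 ymax -0.208
  x 0.5 ymax -0.264
  x 0.55 ymax 0.14
side 0.2
  x 0.15 ymax -0.243
  x 0.2 ymax -0.129
  x 0.25 ymax -0.102
  x 0.3 ymax -0.074
  x 0.35 ymax -0.066
  x 0.4 ymax -0.12
  x 0.45 ymax -0.21
  x 0.5 ymax -0.349
  x 0.55 ymax -0.335
side 0.3
  x 0.15 ymax -0.245
  x 0.2 ymax -0.242
  x 0.25 ymax -0.322
  x 0.3 ymax -0.104
  x 0.35 ymax -0.112
  x 0.4 ymax -0.375
  x 0.45 ymax -0.362
  x 0.5 ymax -0.349
  x 0.55 ymax -0.335
b -0.10626776447670323 -0.0032988229906927846
a -0.10100050895635372 0.0855815236517644
c -0.1059178780383557 -0.09432572879046312
-150 -8 [0.40768337 0.07874761]
-60 -8 [0.49370474 0.10521124]
30 0 [0.57737379 0.13932121]
```

```bash
cat >> h.py <<'E'
from scipy.spatial.transform import Rotation as Rn
O=np.array([.5487,.1305]);e=np.array([np.cos(YAW),np.sin(YAW)]);f=np.array([-e[1],e[0]])
def uvz(u,v,z): return np.r_[O+u/1000*e+v/1000*f,z/1000]
def local(p): d=np.array(p[:2])-O; return np.round([d@e*1000,d@f*1000,p[2]*1000],1)
def delta(pos,yaw,tp,tyaw):
    R=Rn.from_euler('xyz',[np.pi,0,yaw]);T=Rn.from_euler('xyz',[np.pi,0,tyaw])
    return np.round(R.inv().apply(np.array(tp)-np.array(pos))*1000,1),np.round((R.inv()*T).as_rotvec(),3)
E
python3 - <<'E'
from h import *
print(delta([.186,.518,.206],2.797,uvz(-150,-3,200),YAW+np.pi))
E
```

```text
(array([-354. , -334.5,    6. ]), array([ 0.   ,  0.   , -0.643]))
```

Emit:
carry_out(
  deltas="-22 -21 0 0 0 -0.04 0.3; -44 -42 0 0 0 -0.08 0.68; -66 -63 0 0 0 -0.12 0.68; -88 -84 0 0 0 -0.16 0.68; -111 -104 0 0 0 -0.2 0.68; -133 -125 0 0 0 -0.24 0.68; -155 -146 0 0 0 -0.28 0.68; -177 -167 0 0 0 -0.32 0.68",
)

```text
time: 1.92
tool_pos: [0.2964, 0.2994, 0.2057]
ee_rot: [3.141, 0.001, 3.119]
wrist_force: [0.3, -0.3, -0.0]
width: 0.0441
```

```bash
python3 - <<'E'
from h import *
o=robot.get_obs();print(o['tool_pos'],o['ee_rot'],o['width'])
print(delta([.2964,.2994,.206],3.117,uvz(-150,-3,160),YAW+np.pi))
E
```

```text
[0.29641357 0.29935196 0.20568353] [3.14110297e+00 6.16970020e-04 3.11920269e+00] 0.04413356406324702
(array([-115.1, -213.1,   46. ]), array([ 0.   ,  0.   , -0.323]))
```

Emit:
carry_out(
  deltas="-16 -30 0 0 0 -0.05 0.68; -32 -60 0 0 0 -0.1 0.68; -49 -91 6 0 0 -0.14 0.68; -65 -121 12 0 0 -0.19 0.68; -82 -152 20 0 0 -0.23 0.68; -98 -182 28 0 0 -0.28 0.68; -115 -213 37 0 0 -0.323 0.68; -115 -213 46 0 0 -0.323 0.68",
)

```text
time: 2.58
tool_pos: [0.4079, 0.08, 0.1592]
ee_rot: [-3.138, 0.001, -2.85]
wrist_force: [0.6, -0.1, -0.5]
width: 0.03
```

```bash
python3 - <<'E'
from h import *
o=robot.get_obs();print(local(o['tool_pos']),o['ee_rot'],o['width'])
s=robot.snapshot("side");save(s,"side1.png")
t=robot.snapshot("top");save(t,"top1.png")
E
```

```text
[-149.4   -6.9  159.2] [-3.13836128e+00  9.42660337e-04 -2.84952967e+00] 0.029967627267893905
```

View pics/side1.png

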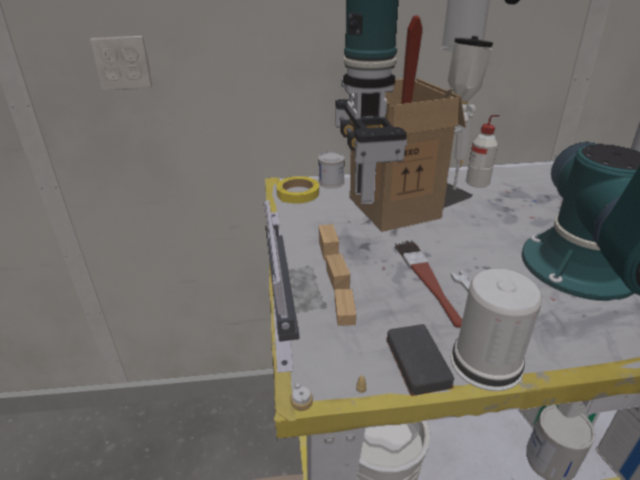

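View pics/top1.png

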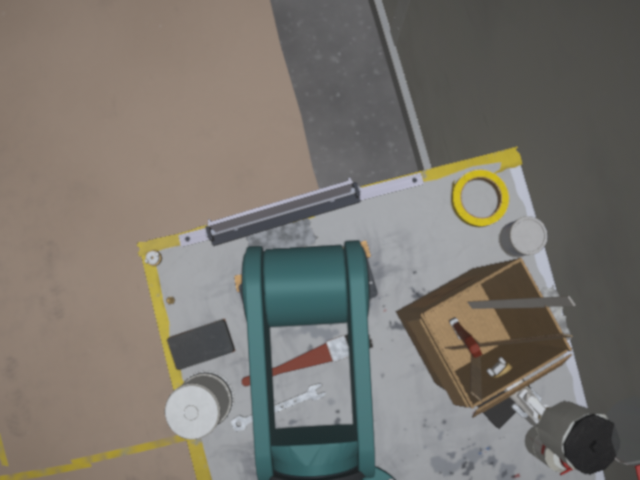

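Emit:
carry_out(
  deltas="0 2 30 0 0 0 0.68; 0 3 60 0 0 0 0.68; 0 3 90 0 0 0 0.68; 0 3 115 0 0 0 0.68; 0 3 132 0 0 0 0.68; 0 3 142 0 0 0 0.68; 0 3 149 0 0 0 0.68; 0 3 149 0 0 0 0.68",
)

```text
time: 3.35
tool_pos: [0.4042, 0.0885, 0.0099]
ee_rot: [3.141, -0.001, -2.842]
wrist_force: [-0.7, 0.4, 0.9]
width: 0.0301
```

```bash
python3 - <<'E'
from h import *
o=robot.get_obs();print(local(o['tool_pos']),o['ee_rot'],o['width'],o['wrist_force'])
s=robot.snapshot("side");save(s,"side2.png")
a=cv2.imread('pics/side2.png')[150:350,240:460];cv2.imwrite('pics/side2c.png',cv2.resize(a,None,fx=3,fy=3,interpolation=cv2.INTER_CUBIC))
E
```

```text
[-150.5    2.4    9.9] [ 3.14102059e+00 -1.28967328e-03 -2.84197635e+00] 0.030133946047538065 [-0.72234802  0.42748767  0.88135867]
```

View pics/side2c.png

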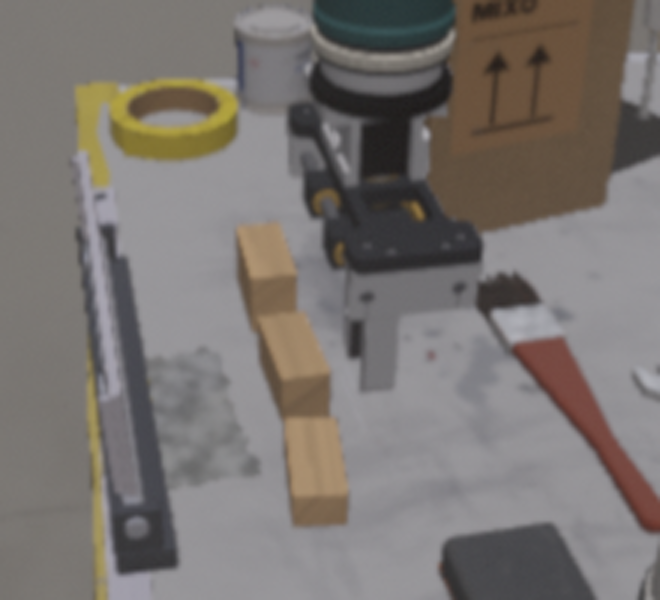

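Emit:
carry_out(
  deltas="0 -4 0 0 0 0 0.68; -8 -5 0 0 0 0 0.68; -14 -5 0 0 0 0 0.68; -20 -5 0 0 0 0 0.68; -26 -5 0 0 0 0 0.68; -33 -5 0 0 0 0 0.68; -40 -5 0 0 0 0 0.68; -47 -5 0 0 0 0 0.68",
)

```text
time: 4.07
tool_pos: [0.4518, 0.0969, 0.0104]
ee_rot: [3.141, -0.001, -2.843]
wrist_force: [-2.2, -0.5, 2.4]
width: 0.0301
```

```bash
python3 - <<'E'
from h import *
o=robot.get_obs();print(local(o['tool_pos']),o['ee_rot'],o['width'],o['wrist_force'])
s=robot.snapshot("side");save(s,"side3.png")
a=cv2.imread('pics/side3.png')[150:350,240:460];cv2.imwrite('pics/side3c.png',cv2.resize(a,None,fx=3,fy=3,interpolation=cv2.INTER_CUBIC))
E
```

```text
[-102.5   -3.6   10.4] [ 3.14146655e+00 -5.85502019e-04 -2.84338161e+00] 0.03007876243365125 [-2.19034155 -0.46848313  2.36097054]
```

View pics/side3c.png

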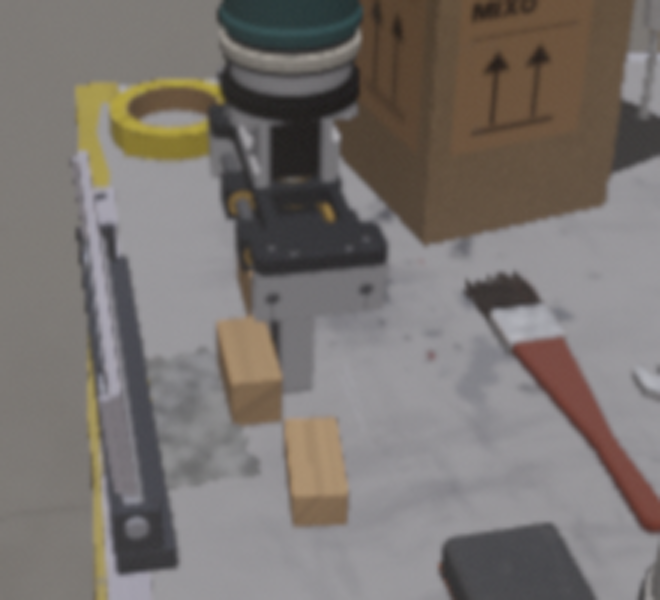

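Emit:
carry_out(
  deltas="-6 0 0 0 0 0 0.68; -12 0 0 0 0 0 0.68; -18 0 0 0 0 0 0.68; -24 0 0 0 0 0 0.68; -29 0 0 0 0 0 0.68; -34 0 0 0 0 0 0.68; -38 0 0 0 0 0 0.68; -38 0 0 0 0 0 0.68",
)

```text
time: 4.78
tool_pos: [0.4886, 0.1082, 0.0106]
ee_rot: [-3.142, 0.001, -2.843]
wrist_force: [-0.1, -0.9, 0.6]
width: 0.0301
```

```bash
python3 - <<'E'
from h import *
o=robot.get_obs();print(local(o['tool_pos']),o['ee_rot'],o['width'],o['wrist_force'])
s=robot.snapshot("side");save(s,"side4.png")
a=cv2.imread('pics/side4.png')[150:350,240:460];cv2.imwrite('pics/side4c.png',cv2.resize(a,None,fx=3,fy=3,interpolation=cv2.INTER_CUBIC))
E
```

```text
[-64.   -3.7  10.6] [-3.14158287e+00  1.18346929e-03 -2.84329703e+00] 0.030102523106190705 [-0.07863828 -0.86722844  0.58452837]
```

View pics/side4c.png

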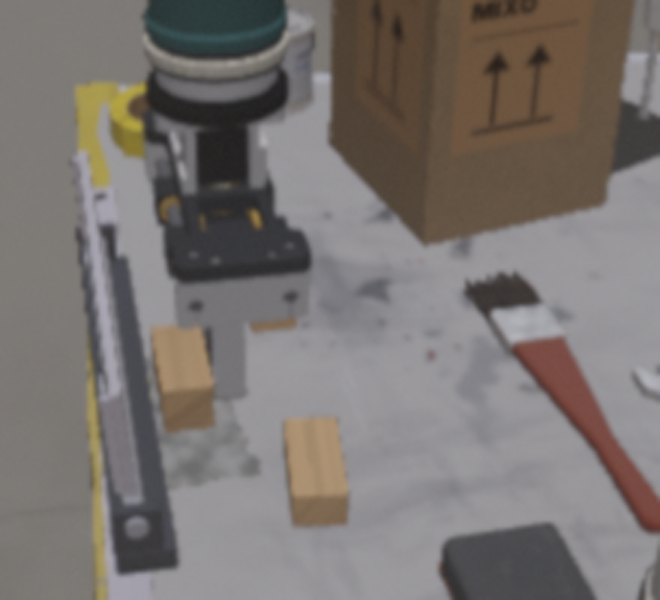

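Close to the bar. Now small steps until it makes contact.

Emit:
carry_out(
  deltas="-2 0 0 0 0 0 0.68; -3 0 0 0 0 0 0.68; -4 0 0 0 0 0 0.68; -5 0 0 0 0 0 0.68; -6 0 0 0 0 0 0.68; -6.5 0 0 0 0 0 0.68; -7 0 0 0 0 0 0.68; -7 0 0 0 0 0 0.68",
)

```text
time: 5.5
tool_pos: [0.4935, 0.1097, 0.0106]
ee_rot: [3.142, -0.002, -2.843]
wrist_force: [-4.7, -1.8, 3.9]
width: 0.0299
```

```bash
python3 - <<'E'
from h import *
o=robot.get_obs();print(local(o['tool_pos']),o['ee_rot'],o['width'],o['wrist_force'])
s=robot.snapshot("side");save(s,"side5.png")
P=cloud(s).reshape(-1,3);P=P[np.isfinite(P[:,0])]
d=(P[:,:2]-O);u=d@e*1000;v=d@f*1000;z=P[:,2]*1000
m=(abs(v)<50)&(u<0)&(u>-75)&(z>31)&(z<37)
print(m.sum(),cv2.minAreaRect(np.c_[u,v][m].astype(np.float32)), np.percentile(u[m],[1,5,50,95,99]))
m=(z>17)&(z<22)&(v>60)&(v<125)&(abs(u)<45); print("bar front",np.percentile(u[m],[1,5]))
print([(local(cam2w(s,d["at"])),round(d["p"],2)) for d in robot.place_of(s,"packer_b_center")])
a=cv2.imread('pics/side5.png')[200:320,250:370];cv2.imwrite('pics/side5c.png',cv2.resize(a,None,fx=5,fy=5,interpolation=cv2.INTER_CUBIC))
E
```

```text
[-58.9  -3.6  10.6] [ 3.14155784e+00 -1.89380992e-03 -2.84331294e+00] 0.029924694739842606 [-4.67470959 -1.83501418  3.90155933]
404 ((-35.57822799682617, -3.6596717834472656), (46.924110412597656, 67.0534896850586), 15.323807716369629) [-64.69037581 -54.52006662 -34.53977665 -20.44886247 -19.18657747]
bar front [-18.55503035 -18.06084455]
[(array([-35.3,  -6.2,  15.2]), 0.73)]
```

View pics/side5c.png

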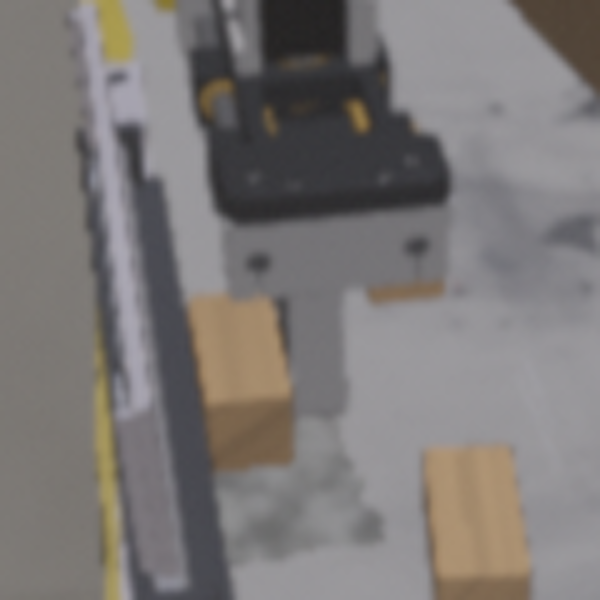

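Emit:
carry_out(
  deltas="-1 0 0 0 0 0 0.68; -2 0 0 0 0 0 0.68; -2.5 0 0 0 0 0 0.68; -3 0 0 0 0 0 0.68; -3 0 0 0 0 0 0.68; -3 0 0 0 0 0 0.68; -3 0 0 0 0 0 0.68; -3 0 0 0 0 0 0.68",
)

```text
time: 6.27
tool_pos: [0.4935, 0.1097, 0.0106]
ee_rot: [-3.142, -0.009, -2.843]
wrist_force: [-12.9, -4.1, 10.6]
width: 0.03
```

Emit:
carry_out(
  deltas="6 0 0 0 0 0 0.68; 16 0 0 0 0 0 0.68; 30 0 0 0 0 0 0.68; 45 0 0 0 0 0 0.68; 45 0 -15 0 0 0 0.68; 45 0 -40 0 0 0 0.8; 45 0 -75 0 0 0 1; 45 0 -110 0 0 0 1",
)

```text
time: 6.93
tool_pos: [0.4533, 0.0976, 0.1207]
ee_rot: [3.141, -0.001, -2.843]
wrist_force: [1.8, 0.5, 0.1]
width: 0.0138
```

```bash
python3 - <<'E'
from h import *
o=robot.get_obs();print(local(o['tool_pos']),o['ee_rot'],o['width'],o['wrist_force'])
s=robot.snapshot("side");save(s,"side6.png")
P=cloud(s).reshape(-1,3);P=P[np.isfinite(P[:,0])]
d=(P[:,:2]-O);u=d@e*1000;v=d@f*1000;z=P[:,2]*1000
m=(abs(v)<50)&(u<-18)&(u>-75)&(z>31)&(z<37)
print(m.sum(),cv2.minAreaRect(np.c_[u,v][m].astype(np.float32)), np.percentile(u[m],[1,5,50,95,99]))
m=(z>17)&(z<22)&(v>60)&(v<125)&(abs(u)<45); print("bar front",np.percentile(u[m],[1,5]))
print([(local(cam2w(s,d["at"])),round(d["p"],2)) for d in robot.place_of(s,"packer_b_center")])
a=cv2.imread('pics/side6.png')[150:350,240:460];cv2.imwrite('pics/side6c.png',cv2.resize(a,None,fx=3,fy=3,interpolation=cv2.INTER_CUBIC))
E
```

```text
[-100.9   -3.4  120.7] [ 3.14103158e+00 -6.24434548e-04 -2.84343435e+00] 0.013771762937866038 [1.82023653 0.53622315 0.05754625]
385 ((-33.7784423828125, -4.4978179931640625), (29.82754898071289, 68.27701568603516), 0.18404588103294373) [-48.27537391 -46.93534718 -33.48942795 -20.27494979 -18.99447849]
bar front [-18.68484396 -18.13266569]
[(array([-35.8,  -5.2,  15.8]), 0.95)]
```

View pics/side6c.png

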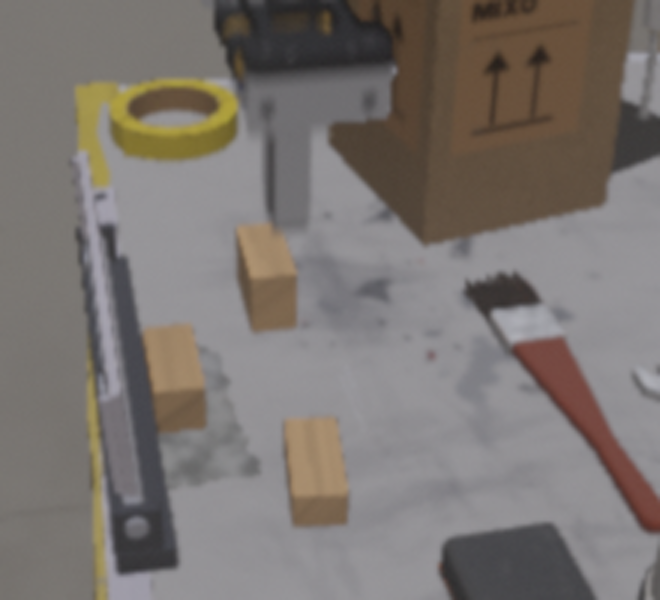

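Emit:
carry_out(
  deltas="0 0 -30 0 0 0 1; -5 0 -55 0 0 0 1; -25 2 -60 0 0 0 1; -50 3 -60 0 0 0 1; -75 3 -60 0 0 0 1; -100 3 -60 0 0 0 1; -123 3 -60 0 0 0 1; -135 3 -60 0 0 0 1",
)

```text
time: 7.7
tool_pos: [0.5841, 0.1408, 0.1786]
ee_rot: [3.141, 0.0, -2.843]
wrist_force: [0.1, -0.5, 0.7]
width: -0.0
```

```bash
python3 - <<'E'
from h import *
o=robot.get_obs();print(local(o['tool_pos']),o['ee_rot'],o['width'],o['wrist_force'])
for n in ("side",):
  s=robot.snapshot(n);save(s,"side7.png")
  P=cloud(s).reshape(-1,3);P=P[np.isfinite(P[:,0])]
  d=(P[:,:2]-O);u=d@e*1000;v=d@f*1000;z=P[:,2]*1000
  for lo in range(40,116,8):
    m=(abs(v)<115)&(abs(u)<40)&(z>lo)&(z<lo+8)
    if m.sum()>5: print(lo,m.sum(),np.percentile(u[m],[1,50,99]).round(1))
a=cv2.imread('pics/side7.png')[130:350,220:460];cv2.imwrite('pics/side7c.png',cv2.resize(a,None,fx=2.5,fy=2.5,interpolation=cv2.INTER_CUBIC))
E
```

```text
[ 36.9  -0.5 178.6] [ 3.14109692e+00  3.27802959e-04 -2.84315825e+00] -1.578386216986307e-05 [ 0.09798665 -0.46905245  0.69742429]
40 78 [-3.7 -2.2 -1.2]
56 11 [-0.2 -0.1 10. ]
64 28 [-0.1 10.3 11.9]
72 13 [ 0.9  8.9 10.6]
80 62 [ 1.   8.7 10. ]
96 11 [1.9 2.1 2.6]
104 279 [2.8 5.9 8.9]
```

View pics/side7c.png

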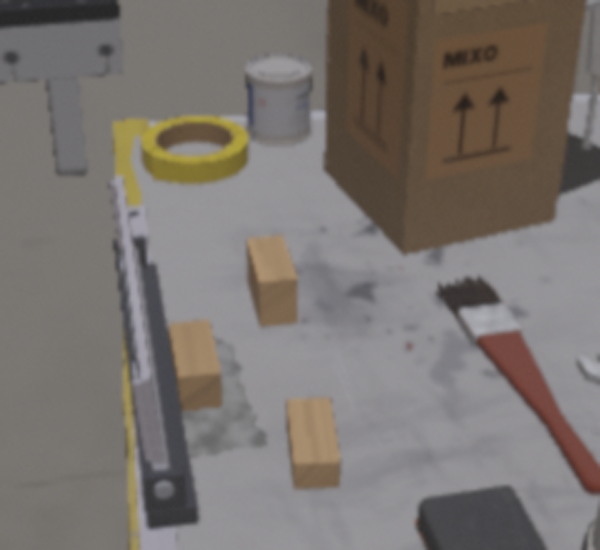

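Emit:
carry_out(
  deltas="0 0 20 0 0 0 1; 0 0 40 0 0 0 1; 0 0 60 0 0 0 1; 0 0 76 0 0 0 1; 0 0 84 0 0 0 1; 3 0 84 0 0 0 1; 8 0 84 0 0 0 1; 13 0 84 0 0 0 1",
)

```text
time: 8.42
tool_pos: [0.5701, 0.1363, 0.0978]
ee_rot: [-3.141, 0.002, -2.843]
wrist_force: [-0.1, -0.4, -0.0]
width: 0.0007
```

```bash
python3 - <<'E'
from h import *
o=robot.get_obs();print(local(o['tool_pos']),o['ee_rot'],o['width'],o['wrist_force'])
s=robot.snapshot("side");save(s,"side8.png")
a=cv2.imread('pics/side8.png')[130:350,220:460];cv2.imwrite('pics/side8c.png',cv2.resize(a,None,fx=2.5,fy=2.5,interpolation=cv2.INTER_CUBIC))
E
```

```text
[22.1 -0.8 97.8] [-3.14130486e+00  2.24935500e-03 -2.84344539e+00] 0.0007179388765363687 [-0.06852401 -0.41093616 -0.01847499]
```

View pics/side8c.png

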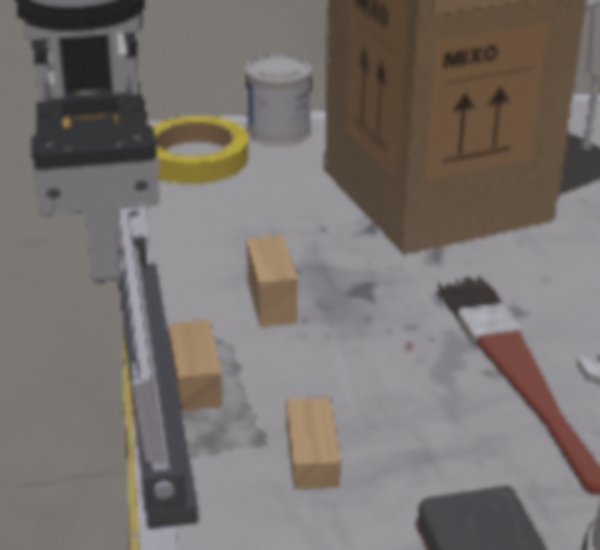

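Emit:
carry_out(
  deltas="5 0 2 0 0 0 1; 10 0 3 0 0 0 1; 15 0 3 0 0 0 1; 20 0 3 0 0 0 1; 26 0 3.5 0 0 0 1; 32 0 4.5 0 0 0 1; 38 0 6 0 0 0 1; 44 0 8 0 0 0 1",
)

```text
time: 9.13
tool_pos: [0.527, 0.1233, 0.088]
ee_rot: [3.141, -0.0, -2.843]
wrist_force: [3.1, 1.3, -0.4]
width: 0.0007
```

```bash
python3 - <<'E'
from h import *
o=robot.get_obs();print(local(o['tool_pos']),o['ee_rot'],o['width'],o['wrist_force'])
s=robot.snapshot("side");save(s,"side9.png")
P=cloud(s).reshape(-1,3);P=P[np.isfinite(P[:,0])]
d=(P[:,:2]-O);u=d@e*1000;v=d@f*1000;z=P[:,2]*1000
m=(v>60)&(v<118)&(abs(u)<80)&(z>50)
c=np.polyfit(u[m],z[m],1);print(m.sum(),c,np.arctan(-c[0]))
a=cv2.imread('pics/side9.png')[130:350,220:460];cv2.imwrite('pics/side9c.png',cv2.resize(a,None,fx=2.5,fy=2.5,interpolation=cv2.INTER_CUBIC))
E
```

```text
[-22.8  -0.5  88. ] [ 3.14132775e+00 -3.22344095e-04 -2.84344417e+00] 0.0007371934415720435 [ 3.10581503  1.27932988 -0.39827764]
4455 [ -3.41952288 182.26738831] 1.2862910821249702
```

View pics/side9c.png

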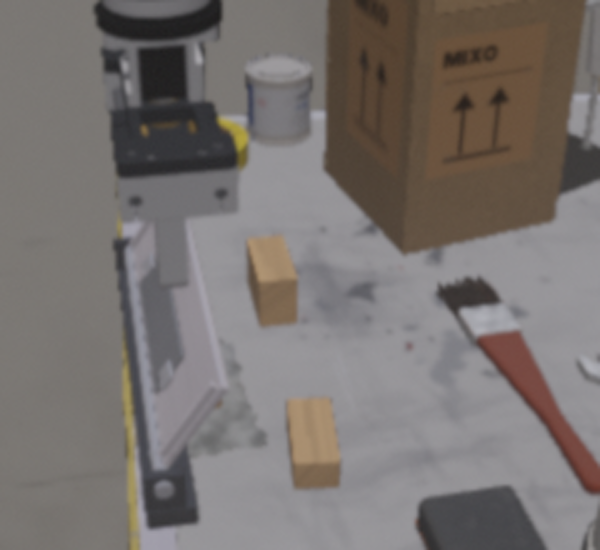

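Emit:
carry_out(
  deltas="5 0 2 0 0 0 1; 9 0 4 0 0 0 1; 14 0 6.5 0 0 0 1; 18 0 10 0 0 0 1; 22 0 14 0 0 0 1; 26 0 18 0 0 0 1; 29 0 23 0 0 0 1; 32 0 28 0 0 0 1",
)

```text
time: 9.85
tool_pos: [0.4967, 0.1139, 0.06]
ee_rot: [3.142, -0.0, -2.843]
wrist_force: [2.2, 1.0, 1.3]
width: 0.0004
```

```bash
python3 - <<'E'
from h import *
o=robot.get_obs();print(local(o['tool_pos']),o['ee_rot'],o['width'],o['wrist_force'])
s=robot.snapshot("side");save(s,"side10.png")
a=cv2.imread('pics/side10.png')[130:350,220:460];cv2.imwrite('pics/side10c.png',cv2.resize(a,None,fx=2.5,fy=2.5,interpolation=cv2.INTER_CUBIC))
E
```

```text
[-54.6  -0.6  60. ] [ 3.14150710e+00 -3.25969443e-04 -2.84343686e+00] 0.0004457591056033164 [2.24421753 1.00112735 1.25820962]
```

View pics/side10c.png

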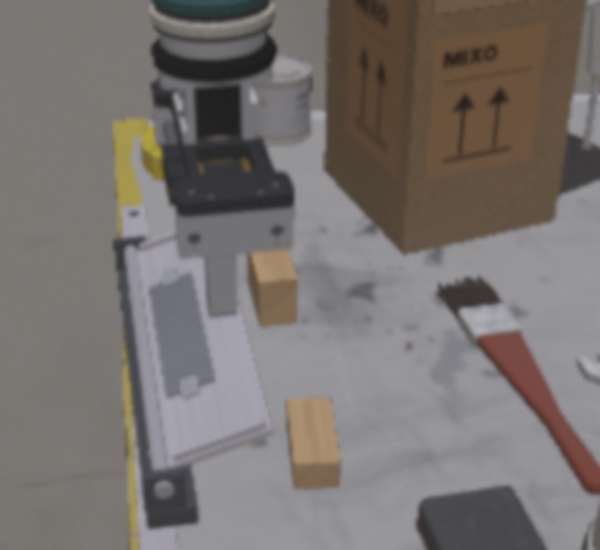

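Emit:
carry_out(
  deltas="1.5 0 4 0 0 0 1; 3 0 8 0 0 0 1; 4 0 11 0 0 0 1; 4.5 0 14 0 0 0 1; 5 0 16.5 0 0 0 1; 5 0 18 0 0 0 1; 5 0 19.5 0 0 0 1; 5 0 20 0 0 0 1",
)

```text
time: 10.57
tool_pos: [0.4922, 0.1126, 0.0403]
ee_rot: [3.141, -0.001, -2.843]
wrist_force: [-0.1, -0.2, 3.6]
width: 0.0006
```

```bash
python3 - <<'E'
from h import *
o=robot.get_obs();print(local(o['tool_pos']),o['ee_rot'],o['width'],o['wrist_force'])
s=robot.snapshot("side");save(s,"side11.png")
a=cv2.imread('pics/side11.png')[130:350,220:460];cv2.imwrite('pics/side11c.png',cv2.resize(a,None,fx=2.5,fy=2.5,interpolation=cv2.INTER_CUBIC))
E
```

```text
[-59.3  -0.5  40.3] [ 3.14131708e+00 -6.24698173e-04 -2.84332247e+00] 0.0006028737467643344 [-0.09659898 -0.177091    3.58719149]
```

View pics/side11c.png

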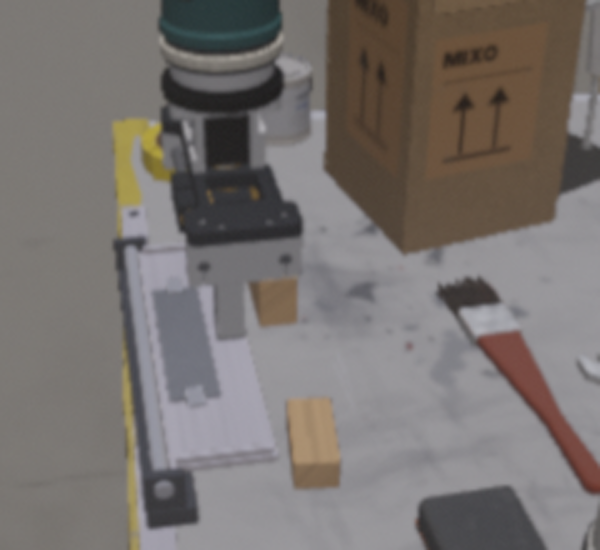

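Nearly level. I press slightly further until the block takes the load.

Emit:
carry_out(
  deltas="0 0 0.5 0 0 0 1; 0 0 1 0 0 0 1; 0 0 1.5 0 0 0 1; 0 0 1.5 0 0 0 1; 0 0 2 0 0 0 1; 0 0 2 0 0 0 1; 0 0 2 0 0 0 1; 0 0 2 0 0 0 1",
)

```text
time: 11.28
tool_pos: [0.4922, 0.1126, 0.0402]
ee_rot: [3.142, -0.0, -2.843]
wrist_force: [-4.2, 0.3, 10.6]
width: 0.0007
```

The TCP stalled at 40.2 mm while the force rose to 10.6 N, so the shelf is resting on the block. I retreat upward.

Emit:
carry_out(
  deltas="0 0 -1 0 0 0 1; 0 0 -4 0 0 0 1; 0 0 -12 0 0 0 1; 0 0 -30 0 0 0 1; 5 0 -60 0 0 0 1; 25 0 -90 0 0 0 1; 55 0 -120 0 0 0 1; 90 0 -130 0 0 0 1",
)

```text
time: 11.95
tool_pos: [0.4082, 0.086, 0.1732]
ee_rot: [-3.14, 0.007, -2.843]
wrist_force: [0.7, -0.1, 0.9]
width: 0.0008
```

Emit:
carry_out(
  deltas="30 10 -10 0 0 0 1; 60 30 -10 0 0 0 1; 60 60 -10 0 0 0 1; 60 90 -10 0 0 0 1; 60 120 -10 0 0 0 1; 60 150 -10 0 0 0 1; 60 180 -10 0 0 0 1; 60 180 -10 0 0 0 1",
)

```text
time: 12.62
tool_pos: [0.2944, 0.2441, 0.1787]
ee_rot: [3.139, -0.0, -2.837]
wrist_force: [0.7, -0.0, -0.6]
width: 0.0004
```

```bash
python3 - <<'E'
from h import *
o=robot.get_obs();print(local(o['tool_pos']),o['wrist_force'])
for n in("side","top"):
    s=robot.snapshot(n);save(s,n+"12.png")
    P=cloud(s).reshape(-1,3);P=P[np.isfinite(P[:,0])]
    d=(P[:,:2]-O);u=d@e*1000;v=d@f*1000;z=P[:,2]*1000
    m=(abs(v)<115)&(u>-69)&(u<-49)&(z>20)&(z<60)
    if m.sum()>20:
        print(n,"front strip z",np.median(z[m]),np.polyfit(u[m],z[m],1)[0], np.polyfit(v[m],z[m],1)[0])
    m=(abs(v)<115)&(u>-45)&(u<-13)&(z>20)&(z<60)
    if m.sum()>20: print("panel z",np.median(z[m]),np.polyfit(u[m],z[m],1)[0])
    for nm,c,h in(("a",(.427,.1826),.024),("c",(.4752,.0092),.044)):
        m=(np.hypot(P[:,0]-c[0],P[:,1]-c[1])<.045)&(P[:,2]>h-.006)&(P[:,2]<h+.006)
        if m.sum()>20: print(nm,m.sum(),cv2.minAreaRect((P[m][:,:2]*1000).astype(np.float32)))
    for t in("packer_a_center","packer_b_center","packer_c_center","shelf_edge"):
        print(t,[(local(cam2w(s,q["at"])),round(q["p"],2)) for q in robot.place_of(s,t)][:2])
E
```

```text
[-209.7  183.4  178.7] [ 0.74801569 -0.04152777 -0.55071162]
side front strip z 39.80870513957376 0.0008759321544164547 -0.0016140983996574116
panel z 42.11538903518696 0.007200268255531362
a 525 ((428.12493896484375, 182.3263397216797), (30.035202026367188, 66.45064544677734), 10.486371040344238)
c 362 ((489.8107604980469, 13.229602813720703), (57.825504302978516, 66.97119903564453), 16.93315315246582)
packer_a_center [(array([-98.9,  85.6,   8.6]), 0.98)]
packer_b_center []
packer_c_center [(array([-105.7,  -95.4,   18.2]), 0.73)]
shelf_edge [(array([-71.2,  -2.9,  38.5]), 0.67)]
top front strip z 39.0382235665875 -0.009823095765473012 0.0005435361917627389
panel z 40.96073853461873 -0.0013318587371401835
a 603 ((425.9639892578125, 182.52212524414062), (30.15154457092285, 64.30757904052734), 10.246810913085938)
c 728 ((488.8536376953125, 13.494979858398438), (60.680381774902344, 64.44550323486328), 16.654216766357422)
packer_a_center [(array([-100.2,   90.8,    9.9]), 0.95)]
packer_b_center [(array([ 0.8, -2.1, -0.6]), 0.25)]
packer_c_center [(array([-108.9,  -97.3,   18. ]), 0.72)]
shelf_edge [(array([-73.2,  -4.2,  37.5]), 0.81)]
```

View pics/side12.png

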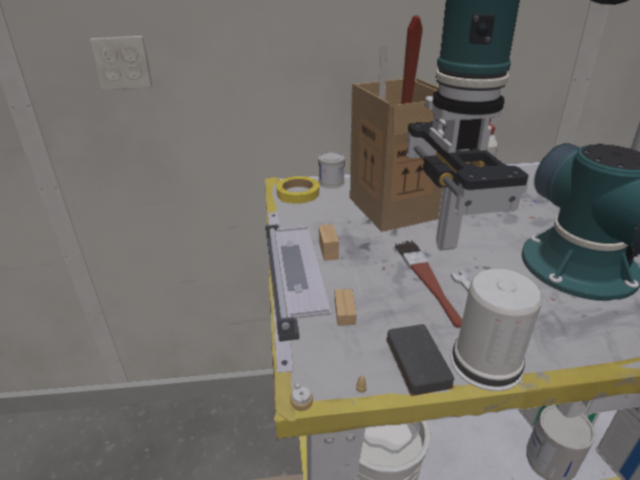

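The shelf is level (front strip about 39.8 mm, slope under 0.01 rad), blocks a and c have not moved, and the arm is clear. Its shelf area shows at (300,270), with the blocks at (329,242) and (345,306).

```bash
python3 -c "
from bench import robot
print(robot.close_job())"
```

```text
the job is handed in; nothing more can be done
None
```

I slid the 34 mm block (packer_b) about 70 mm straight back with two slightly parted fingers until it met the back bar. I then swung the shelf down slowly until it rested on the block. The job is handed in; no verdict is reported.

**Block:** Before the shelf came down, the side-camera depth put the block's centre 34 mm in front of the hinge line and about 4 mm off mid-length. It was square to the bar within about 0.2°. The contact force rose to about 13 N with no further movement, so it was against the bar.

**Shelf:** The bare front strip measures 39.8 mm (side camera) and 39.0 mm (top camera), against a nominal 40 mm. The slope is under 0.01 rad. Pressing further only raised the force to about 11 N with no movement, so it is resting on the block.

**Other blocks:** Depth shows block a unmoved, within about 0.5 mm. My depth fit for block c failed at the end because it took in part of the shelf, which is now beside it at nearly the same height. For c I relied on the picture and the network, which put it within about 5 mm of its start, close to the network's error.

**Not seen at the end:** The 34 mm block is hidden under the shelf, so I could not measure it again. The network gave only one false, low-confidence hit for it.

The arm was clear of everything at 12.6 s, well inside the 48 s limit.

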